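# Turn the laundry-care carousel to the stain remover

## Robot

A 7-joint arm with a two-finger parallel gripper is mounted at the origin on the work surface. World frame = base frame: x ahead of the robot, y to its left, z up, the work surface at z = 0. Lengths are in m, angles in rad, forces in N, time in s.
With the tool pointing down it reaches from about 0.4 to 0.875 m from the base axis. Payload 19.3 kg.
Tool frame: the origin (TCP) lies where the fingers leave the gripper's body, on its centre line; the fingertips stand bot.tip_reach ahead of it and the grasp point (between the pads) lies 54 mm ahead of it (bot.tip_reach is the distance from the TCP to the fingertips, in m); z points along the fingers, y is the line along which they close (so a half turn about z gives the same grasp; the last joint's range is limited). The gripper opens to 85 mm and grips with 20 to 120 N. Pads are 22 mm wide; open, the fingers measure 114 mm over their backs; the gripper's body (76 mm by 85 mm) begins 54 mm behind the grasp point. The pads swing forward as they close: fully open they stand 13 mm farther back than shut.
Start: joints at [-1.193, 0.521, -0.036, 1.599, 0.021, 1.021, -0.113], TCP at [0.271, 0.563, 0.304] pointing down, gripper open.
Joint ranges: [-2.91, 2.91], [-0.3, 2.13], [-1.5, 1.42], [0.17, 2.43], [-1.26, 4.41], [0.16, 1.93], [-2.52, 2.52]. Speed limits (rad/s): [1.89, 1.89, 2.39, 2.39, 3.01, 3.01, 3.01].

## Interface

Orientations are given as [roll, pitch, yaw] about the fixed x, y, z axes, in that order (R = Rz(yaw) Ry(pitch) Rx(roll)).
In Python, from workcell import bot gives the robot as it stands. The module is installed in compiled form; this text tells all that it offers.
- The arm moves only by the shell command python3 -m jog 'ROWS' [FORCE]. ROWS is JSON, a list that holds one entry, the list of rows, each a list of 7 numbers: the shift along the tool's x, y, z in mm, then the turn, a rotation vector about the tool's x, y, z in rad, then the opening, from 0 (shut) to 1 (fully open). In form: [[[tx, ty, tz, wx, wy, wz, fingers], ...]]. A call has 1 to 5 rows; each row shifts and turns the commanded pose from where the row before left it, along the tool's axes as they then stand; what a row does not reach is not made up. A row lasts 1/10 s, in which the tool goes at most 50 mm and 8.59 degrees, less where a joint would pass 70% of its speed; a pose out of reach is approached as far as the arm can. A call is refused whole if a number of a shift passes 50 or a number of a turn 0.15, either way. A call with a gripper value outside its range is refused whole. The fingers move at their own pace and stop on an object; FORCE is the grip in N (left out, the last holds). Time passes only in rows, so rows that do not move let the fingers close. It gives the time, the measured TCP pose, the force, the opening and the grip force at its end, in the units of the state.
- bot.observe(): the state, without advancing time (a new reading comes with each control period).
- bot.grab_frame(name): name is "scene" or "top" or "wrist"; returns a dict with "img" (400x640x3 uint8, red, green, blue), "intrinsics" (3x3 intrinsics, pixels), "k1" (the pictures are not rectified: a ray, as slopes to the right and down, at radius r is drawn at 1 + k1 r^2 times it, then the intrinsics apply), "R" (3x3) and "t" (3): a world point X has camera coordinates R X + t; the wrist camera has in their place "tool_from_camera" (4x4, takes a point from camera to tool coordinates, whose origin is the TCP and whose axes are the flange's). Camera axes: x right, y down, z forward; pixel columns grow to the right and rows downward; lengths in m; the calibration is good to about 2 mm. A picture is of the moment at which its call begins: read the wrist's pose just before it. There is no depth.
- bot.job_done(): hands the job in; it is judged then, once.
Trained networks look in a picture, given as the dict that the camera call returned (one of the last four; its "shot" number tells which), for a name from the list of things; names that differ only in an ending like _2 or _b are one class to them, and where a whole thing is asked for, a point or a joint stands for the part that bears it (a point fixed in the world has none). Each returns a list of dicts, best first, with "conf" (0 to 1); they miss things now and then, are a little off and sometimes report something else, mostly with a low value. They report only what shows in the picture. A call takes as long as a camera call.
- bot.trace(query, picture): "region" (400x640 bool, what is visible of it).
- bot.spot_point(query, picture): "xyz" ([x, y, z] in m, in world coordinates, good to about 4 mm: a listed point, or the origin of a listed thing).
The state is a dict: "clock": time; "qpos": joint angles; "qd": joint speeds; "joint_efforts": joint torques, N m; "position": TCP position; "tool_rot": TCP orientation; "force": force on the tool from outside, world axes, zero at the start; "moment": the same for the moment, N m; "grip_width": finger opening in m; "finger_force": force on a finger pad.
Only numpy, scipy, OpenCV 4.12 (cv2) and the standard library are available. Lean on these libraries where they do the work, as an engineer would, in place of code of your own. Each camera call takes 0.05 s, during which the arm holds its last target. There are 200 camera calls.

## Task

In the guest laundry, gently push the carousel's turntable round by the black pegs on its rim, with the fingertips, until the red-capped stain-remover bottle stands at the front, squarely in line with the yellow arrow on the carousel's foot, then take the hand away. Do not touch, lift or tip any of the five bottles; they ride round on the turntable. Leave the other things on the table where they are.

Things in the scene. Friction and masses are not known exactly. Their poses are not given: they have to be found in the camera images.
- carousel: the carousel's foot, fixed to the table: a grey disc 210 mm across, 12 mm high, mostly hidden under the white turntable, with a black tongue 60 mm wide and 8 mm high that reaches out to 205 mm from the axis and carries the flat yellow arrow. Origin on the turntable's axis at the work surface; z up; its -x axis points to the front along the tongue, roughly to the robot (within 0.5 rad).
- front_arrow (a point): centre of the yellow arrow on the foot's tongue, 175 mm from the turntable's axis and 9 mm above the work surface: the front direction is from carousel's origin to this point. Does not turn with the turntable.
- turntable (a joint): angle of the white turntable (280 mm across, top 40 mm above the work surface) on its foot, rad, anticlockwise from above; starts within 0.55 of 0; at 0 peg_0 lies on the foot's +x axis. Turns either way, stops two turns away. Slight friction: 1 to 2 N at a peg moves it, and it stops almost at once when let go.
- peg_0 (a point): centre of the top of rim peg 0: one of six identical upright black pegs, 12 mm in diameter, 50 mm tall (from 40 to 90 mm above the work surface), fixed on the turntable 122 mm from its axis, 60 degrees apart, numbered anticlockwise. Between a peg and the bottles at least 25 mm stay clear.
- peg_1 (a point): centre of the top of rim peg 1: one of six identical upright black pegs, 12 mm in diameter, 50 mm tall (from 40 to 90 mm above the work surface), fixed on the turntable 122 mm from its axis, 60 degrees apart, numbered anticlockwise. Between a peg and the bottles at least 25 mm stay clear.
- peg_2 (a point): centre of the top of rim peg 2: one of six identical upright black pegs, 12 mm in diameter, 50 mm tall (from 40 to 90 mm above the work surface), fixed on the turntable 122 mm from its axis, 60 degrees apart, numbered anticlockwise. Between a peg and the bottles at least 25 mm stay clear.
- peg_3 (a point): centre of the top of rim peg 3: one of six identical upright black pegs, 12 mm in diameter, 50 mm tall (from 40 to 90 mm above the work surface), fixed on the turntable 122 mm from its axis, 60 degrees apart, numbered anticlockwise. Between a peg and the bottles at least 25 mm stay clear.
- peg_4 (a point): centre of the top of rim peg 4: one of six identical upright black pegs, 12 mm in diameter, 50 mm tall (from 40 to 90 mm above the work surface), fixed on the turntable 122 mm from its axis, 60 degrees apart, numbered anticlockwise. Between a peg and the bottles at least 25 mm stay clear.
- peg_5 (a point): centre of the top of rim peg 5: one of six identical upright black pegs, 12 mm in diameter, 50 mm tall (from 40 to 90 mm above the work surface), fixed on the turntable 122 mm from its axis, 60 degrees apart, numbered anticlockwise. Between a peg and the bottles at least 25 mm stay clear.
- bottle_red: the stain remover, the one to bring to the front: small closed white laundry-care bottle with a red cap and red label, upright, loose on the turntable, 42 mm in diameter and 80 mm tall with its cap, 0.06 to 0.13 kg. Origin at the centre of its underside (40 mm above the work surface), z up. It stands about 62 mm from the turntable's axis. Not to be touched.
- bottle_white: small closed white laundry-care bottle with a white cap and white label, upright, loose on the turntable, 42 mm in diameter and 80 mm tall with its cap, 0.06 to 0.13 kg. Origin at the centre of its underside (40 mm above the work surface), z up. It stands about 62 mm from the turntable's axis. Not to be touched.
- bottle_green: small closed white laundry-care bottle with a green cap and green label, upright, loose on the turntable, 42 mm in diameter and 80 mm tall with its cap, 0.06 to 0.13 kg. Origin at the centre of its underside (40 mm above the work surface), z up. It stands about 62 mm from the turntable's axis. Not to be touched.
- bottle_black: small closed white laundry-care bottle with a black cap and black label, upright, loose on the turntable, 42 mm in diameter and 80 mm tall with its cap, 0.06 to 0.13 kg. Origin at the centre of its underside (40 mm above the work surface), z up. It stands about 62 mm from the turntable's axis. Not to be touched.
- bottle_blue: small closed white laundry-care bottle with a blue cap and blue label, upright, loose on the turntable, 42 mm in diameter and 80 mm tall with its cap, 0.06 to 0.13 kg. Origin at the centre of its underside (40 mm above the work surface), z up. It stands about 62 mm from the turntable's axis. Not to be touched.
- carton: bystander: upright blue detergent carton with a white band, 60 x 130 x 150 mm, loose, to the left of the carousel; origin at the centre of its underside
- scoop: bystander: clear plastic measuring cup, 70 mm in diameter, 60 mm tall, loose, on the left nearer the robot; origin at the centre of its underside
- remote: bystander: black remote control, 150 x 45 x 18 mm, loose, lying to the right; origin at the centre of its underside
- coin_dish: bystander: blue ceramic coin dish, 110 mm in diameter, 30 mm high, loose, to the right; origin at the centre of its underside

How it is judged:
On the way, in this order (a step that is already met when the one before it is completed fails the run):
1. the fingers push the carousel while the red-capped bottle is not yet at the front (contact force between the fingers and carousel above 0.2 N and not (y of bottle_red in the frame of carousel between -0.012 and 0.012 m and x of bottle_red in the frame of carousel between -0.09 and -0.04 m)), for 0.05 s.
2. the red-capped bottle is at the front (y of bottle_red in the frame of carousel between -0.012 and 0.012 m and x of bottle_red in the frame of carousel between -0.09 and -0.04 m), for 0.2 s.
At the end, for the whole second after the job is handed in: The red-capped bottle's centre is on the arrow's side, within 12 mm of the line from the axis through the arrow, 40-90 mm from the axis. All bottles stand upright (0.15 rad) on the turntable within 95 mm of its axis; it is at rest; carton, cup, remote and dish within 20 mm of their starts (all of step 2 and angle between each of bottle_white, bottle_red, bottle_green, bottle_black, bottle_blue's own z axis and vertical below 0.15 rad and horizontal distance between each of bottle_white, bottle_red, bottle_green, bottle_black, bottle_blue and carousel below 0.095 m and height (world z) of bottle_white between 0.035 and 0.046 m and height (world z) of bottle_red between 0.035 and 0.046 m and height (world z) of bottle_green between 0.035 and 0.046 m and height (world z) of bottle_black between 0.035 and 0.046 m and height (world z) of bottle_blue between 0.035 and 0.046 m and velocity of joint turntable between -0.05 and 0.05 rad/s and distance of each of carton, scoop, remote, coin_dish from where it was at the start of the episode below 0.02 m); the robot touches nothing.
It fails at once if a bottle is touched by the robot (more than 0.5 N) (contact force between any of the fingers, the arm and bottle_white above 0.5 N or contact force between any of the fingers, the arm and bottle_red above 0.5 N or contact force between any of the fingers, the arm and bottle_green above 0.5 N or contact force between any of the fingers, the arm and bottle_black above 0.5 N or contact force between any of the fingers, the arm and bottle_blue above 0.5 N).
It fails at once if a bottle is lifted off the turntable (height (world z) of any of bottle_white, bottle_red, bottle_green, bottle_black, bottle_blue above 0.05 m).
It fails at once if a bottle tips by more than 0.3 rad (angle between any of bottle_white, bottle_red, bottle_green, bottle_black, bottle_blue's own z axis and vertical above 0.3 rad).
It fails at once if the turntable is spun roughly (faster than 4 rad/s) (velocity of joint turntable above 4 rad/s or velocity of joint turntable below -4 rad/s).
It fails at once if a bystander on the table is moved by more than 20 mm (distance of any of carton, scoop, remote, coin_dish from where it was at the start of the episode above 0.02 m).
It also fails if it takes over 51 s, if anything falls off the work surface, if the arm or the gripper's body presses on something with over 40 N, if the wrist force passes 120 N, or if a joint passes its speed limit or range.

## Working session

There is one attempt and no reset: what is moved stays moved. The work goes in short steps, Python scripts to look and compute and a shell command to move; the robot and the scene stay as the last step left them, time stands still between calls to the robot, and variables do not carry over. Pictures are saved under pics/ and viewed, at most 10 in all, crops included, and the job is handed in when it is done.

```bash
mkdir -p pics
cat > h.py <<'E'
import numpy as np, cv2
from workcell import bot
np.set_printoptions(precision=4,suppress=True)
def names(): return ["carousel","front_arrow"]+["peg_%d"%i for i in range(6)]+["bottle_"+c for c in "red white green black blue".split()]+["carton","scoop","remote","coin_dish"]
def save(p,n): cv2.imwrite("pics/"+n+".png",p["img"][:,:,::-1])
E
python3 - <<'E'
from h import *
s=bot.observe(); print(s, bot.tip_reach)
for c in ["top","scene"]:
    p=bot.grab_frame(c); save(p,c+"0")
    for n in names():
        if c=="scene" and n.startswith("peg_") and n!="peg_0": continue
        r=bot.spot_point(n,p); print(c,n,[(round(d["conf"],2),np.round(d["xyz"],3)) for d in r[:6 if n=="peg_0" else 2]])
print(bot.observe()["clock"])
E
```

```text
{'clock': 0.0, 'qpos': array([-1.1932,  0.5221, -0.0363,  1.6   ,  0.0212,  1.0211, -0.1128]), 'qd': array([-0.0002, -0.0003,  0.0009, -0.0012,  0.0001,  0.0017, -0.0008]), 'joint_efforts': array([ -0.0018, -92.7116,   1.9787, -36.9942,   0.0176,   0.0082,
        -0.    ]), 'position': array([0.2706, 0.5631, 0.3033]), 'tool_rot': array([-3.1404,  0.0001,  2.6937]), 'force': array([-0.0234,  0.339 , -0.0209]), 'moment': array([ 0.0294, -0.0168, -0.0307]), 'finger_force': 0.0, 'grip_width': 0.0854351460538473} 0.0726
top carousel [(0.75, array([0.541, 0.071, 0.002]))]
top front_arrow [(0.84, array([0.379, 0.001, 0.008]))]
top peg_0 [(0.95, array([ 0.613, -0.027,  0.086])), (0.93, array([0.421, 0.06 , 0.086])), (0.85, array([0.468, 0.172, 0.086])), (0.81, array([0.664, 0.084, 0.09 ])), (0.77, array([0.591, 0.186, 0.09 ])), (0.68, array([ 0.499, -0.043,  0.089]))]
top peg_1 [(0.95, array([ 0.613, -0.027,  0.086])), (0.93, array([0.421, 0.06 , 0.086]))]
top peg_2 [(0.95, array([ 0.613, -0.027,  0.086])), (0.93, array([0.421, 0.06 , 0.086]))]
top peg_3 [(0.95, array([ 0.613, -0.027,  0.08
[... 1312 characters left out ...]
tle_red [(0.69, array([0.578, 0.121, 0.039])), (0.32, array([ 0.618, -0.031,  0.091]))]
scene bottle_white [(0.67, array([0.49 , 0.049, 0.043])), (0.55, array([ 0.5  , -0.043,  0.086]))]
scene bottle_green [(0.85, array([0.551, 0.013, 0.038])), (0.71, array([0.472, 0.169, 0.09 ]))]
scene bottle_black [(0.7, array([0.603, 0.05 , 0.043])), (0.51, array([0.492, 0.054, 0.046]))]
scene bottle_blue [(0.7, array([0.505, 0.117, 0.039]))]
scene carton [(0.82, array([ 0.605,  0.441, -0.002])), (0.57, array([ 0.622, -0.41 ,  0.003]))]
scene scoop [(0.54, array([ 0.352,  0.42 , -0.   ]))]
scene remote [(0.6, array([ 0.399, -0.395, -0.003]))]
scene coin_dish [(0.71, array([ 0.618, -0.413,  0.001]))]
1.55
```

View pics/top0.png

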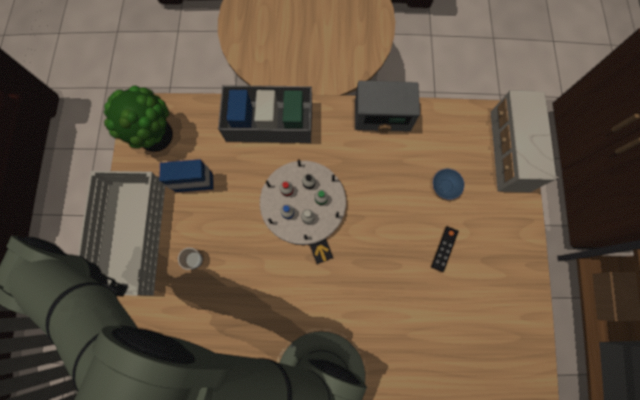

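The picture shows the carousel near pixel (303,203), the red cap at (286,187) and the arrow at (321,251), which agrees with the networks. The axis is at about (0.544, 0.071). The front direction is at 202° and red is at 59°, so the table must turn about +143° (anticlockwise). I'll push the peg at 65° from its clockwise side with shut fingers. First I move over at height, then turn the tool.

```bash
python3 -m jog '[[[-42,-17,0,0,0,0,0],[-42,-17,0,0,0,0,0],[-42,-17,0,0,0,0,0],[-42,-17,0,0,0,0,0],[-42,-17,0,0,0,0,0]]]' 20
python3 -m jog '[[[-42,-17,0,0,0,0,0],[-42,-17,0,0,0,0,0],[-42,-17,0,0,0,0,0],[-42,-17,0,0,0,0,0],[-42,-17,0,0,0,0,0]]]'
python3 -m jog '[[[-42,-17,0,0,0,0,0],[-42,-17,0,0,0,0,0],[0,0,0,0,0,0.15,0],[0,0,0,0,0,0.15,0],[0,0,0,0,0,0.15,0]]]'
python3 -m jog '[[[0,0,0,0,0,0.15,0],[0,0,0,0,0,0.15,0],[0,0,0,0,0,0.15,0],[0,0,0,0,0,0.15,0],[0,0,0,0,0,0.15,0]]]'
python3 -m jog '[[[0,0,0,0,0,0.15,0],[0,0,0,0,0,0.15,0],[0,0,0,0,0,0.15,0],[0,0,0,0,0,0.15,0],[0,0,0,0,0,0.1,0]]]'
```

```text
clock: 2.05
position: [0.4241, 0.3943, 0.3041]
tool_rot: [3.141, 0.0, 2.694]
force: [0.7, -0.2, -0.3]
grip_width: 0.0123
finger_force: 0.0
clock: 2.55
position: [0.5767, 0.2267, 0.3041]
tool_rot: [3.141, 0.0, 2.694]
force: [0.1, 1.1, 0.6]
grip_width: 0.0
finger_force: 0.0
clock: 3.05
position: [0.6368, 0.1608, 0.3037]
tool_rot: [-3.142, -0.0, 2.237]
force: [-0.4, 0.5, -0.1]
grip_width: 0.0001
finger_force: 0.0
clock: 3.55
position: [0.6366, 0.1613, 0.3039]
tool_rot: [3.142, -0.0, 1.488]
force: [0.1, -0.2, -0.6]
grip_width: -0.0002
finger_force: 0.0
clock: 4.05
position: [0.6366, 0.1614, 0.3039]
tool_rot: [3.142, 0.0, 0.788]
force: [-0.4, -0.1, -0.4]
grip_width: -0.0001
finger_force: 0.0
```

```bash
python3 -m jog '[[[-4,0,30,0,0,0,0],[0,0,40,0,0,0,0],[0,0,40,0,0,0,0],[0,0,30,0,0,0,0],[0,0,20,0,0,0,0]]]'
python3 -m jog '[[[-0.1,-5,0,0,0,-0.04,0],[-0.1,-5,0,0,0,-0.04,0],[-0.1,-5,0,0,0,-0.04,0],[-0.1,-5,0,0,0,-0.04,0],[-0.1,-5,0,0,0,-0.04,0]]]'
python3 -m jog '[[[-0.1,-5,0,0,0,-0.04,0],[-0.1,-5,0,0,0,-0.04,0],[-0.1,-5,0,0,0,-0.04,0],[-0.1,-5,0,0,0,-0.04,0],[-0.1,-5,0,0,0,-0.04,0]]]'
cat > m.py <<'E'
from h import *
import sys
s=bot.observe(); print(s["clock"],s["position"],s["tool_rot"],s["force"])
R=[];C=[];A=[]
for c in ["top","scene"]:
    p=bot.grab_frame(c); save(p,c+sys.argv[1])
    pg=np.array([d["xyz"] for d in bot.spot_point("peg_0",p) if d["conf"]>.35])
    f=lambda n:[np.array(d["xyz"]) for d in bot.spot_point(n,p)[:1]]
    r=f("bottle_red");a=f("front_arrow");cc=f("carousel")
    c0=np.array([.544,.071]); an=lambda v:np.degrees(np.arctan2(v[1]-c0[1],v[0]-c0[0]))%360
    print(c,"red",r,[an(v) for v in r],"arrow",a,[an(v) for v in a],"car",cc)
    print(" pegs",len(pg),pg.mean(0)[:2],np.sort([an(v) for v in pg]))
t=s["position"]; print("tool phi",an(t),"r",np.hypot(*(t[:2]-c0)))
E
python3 m.py 1
```

```text
clock: 4.55
position: [0.633, 0.1584, 0.1415]
tool_rot: [-3.14, 0.002, 0.794]
force: [0.4, -1.2, 0.8]
grip_width: -0.0
finger_force: 0.0
clock: 5.05
position: [0.6142, 0.1745, 0.1448]
tool_rot: [3.141, -0.001, 0.998]
force: [-0.1, -0.1, 0.3]
grip_width: -0.0001
finger_force: 0.0
clock: 5.55
position: [0.5918, 0.1857, 0.1439]
tool_rot: [3.141, -0.0, 1.197]
force: [1.9, 0.2, 0.1]
grip_width: -0.0
finger_force: 0.6
5.55 [0.5918 0.1857 0.1439] [ 3.1415 -0.      1.1971] [1.8841 0.1529 0.1485]
top red [array([0.5635, 0.0124, 0.0389])] [np.float64(288.4056115087869)] arrow [array([0.3804, 0.0027, 0.009 ])] [np.float64(202.6596415925032)] car [array([0.5437, 0.0699, 0.0078])]
 pegs 6 [0.5442 0.0728] [ 17.9931  75.6858 136.5784 194.5378 259.3803 316.0124]
scene red [array([0.5678, 0.1305, 0.0378])] [np.float64(68.19859051364826)] arrow [array([0.3813, 0.0072, 0.0086])] [np.float64(201.41177253367857)] car [array([ 0.5409,  0.0727, -0.0031])]
 pegs 6 [0.5444 0.0709] [ 17.0152  78.791  137.1988 198.8046 258.1655 316.8709]
tool phi 67.35235722292812 r 0.1242341004419553
```

View pics/scene1.png

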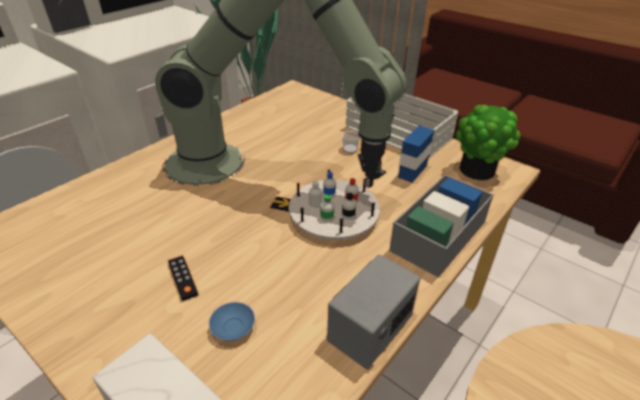

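The scene picture shows the fingers at (372,175) behind the peg, the bottles upright and the arrow at (283,204). The table has turned about 12° and the tool trails the peg by about 10°. About 130° remain, so I'll push roughly 115° and then look.

```bash
python3 -m jog '[[[-0.2,-7.5,0,0,0,-0.06,0],[-0.2,-7.5,0,0,0,-0.06,0],[-0.2,-7.5,0,0,0,-0.06,0],[-0.2,-7.5,0,0,0,-0.06,0],[-0.2,-7.5,0,0,0,-0.06,0]]]'
python3 -m jog '[[[-0.2,-7.5,0,0,0,-0.06,0],[-0.2,-7.5,0,0,0,-0.06,0],[-0.2,-7.5,0,0,0,-0.06,0],[-0.2,-7.5,0,0,0,-0.06,0],[-0.2,-7.5,0,0,0,-0.06,0]]]'
python3 -m jog '[[[-0.2,-7.5,0,0,0,-0.06,0],[-0.2,-7.5,0,0,0,-0.06,0],[-0.2,-7.5,0,0,0,-0.06,0],[-0.2,-7.5,0,0,0,-0.06,0],[-0.2,-7.5,0,0,0,-0.06,0]]]'
python3 m.py 2
```

```text
clock: 6.55
position: [0.5557, 0.1942, 0.144]
tool_rot: [3.141, -0.0, 1.496]
force: [0.4, 0.8, -0.7]
grip_width: -0.0002
finger_force: 0.6
clock: 7.05
position: [0.5184, 0.1916, 0.144]
tool_rot: [3.141, -0.0, 1.796]
force: [1.7, 1.3, 0.6]
grip_width: -0.0002
finger_force: 0.6
clock: 7.55
position: [0.4836, 0.178, 0.144]
tool_rot: [3.141, 0.0, 2.096]
force: [1.7, 1.3, 0.1]
grip_width: -0.0
finger_force: 0.6
7.55 [0.4836 0.178  0.144 ] [3.141  0.     2.0962] [1.6704 1.2921 0.141 ]
top red [array([0.5142, 0.125 , 0.0406])] [np.float64(118.89219130081813)] arrow [array([0.3798, 0.004 , 0.0113])] [np.float64(202.1973740146698)] car [array([0.5417, 0.0711, 0.0032])]
 pegs 6 [0.5436 0.0716] [  8.2118  68.7254 128.1388 187.1478 248.0055 309.6644]
scene red [array([0.5167, 0.1226, 0.0416])] [np.float64(117.88196358287125)] arrow [array([0.3804, 0.0061, 0.0086])] [np.float64(201.63819131139692)] car [array([ 0.544 ,  0.0753, -0.0003])]
 pegs 5 [0.5523 0.0934] [  9.5228  69.6994 131.5795 190.5967 309.9915]
tool phi 119.45705726864226 r 0.12286844583240461
```

```bash
python3 -m jog '[[[-0.1,-7.5,0,0,0,-0.06,0],[-0.1,-7.5,0,0,0,-0.06,0],[-0.1,-7.5,0,0,0,-0.06,0],[-0.1,-7.5,0,0,0,-0.06,0],[-0.1,-7.5,0,0,0,-0.06,0]]]'
python3 -m jog '[[[-0.1,-7.5,0,0,0,-0.06,0],[-0.1,-7.5,0,0,0,-0.06,0],[-0.1,-7.5,0,0,0,-0.06,0],[-0.1,-7.5,0,0,0,-0.06,0],[-0.1,-7.5,0,0,0,-0.06,0]]]'
python3 -m jog '[[[-0.1,-7.5,0,0,0,-0.06,0],[-0.1,-7.5,0,0,0,-0.06,0],[-0.1,-7.5,0,0,0,-0.06,0],[-0.1,-7.5,0,0,0,-0.06,0],[-0.1,-7.5,0,0,0,-0.06,0]]]'
python3 -m jog '[[[-0.1,-7.5,0,0,0,-0.06,0],[-0.1,-7.5,0,0,0,-0.06,0],[-0.1,-7.5,0,0,0,-0.06,0],[-0.1,-7.5,0,0,0,-0.06,0],[-0.1,-7.5,0,0,0,-0.06,0]]]'
python3 m.py 3
```

```text
clock: 8.55
position: [0.4541, 0.1552, 0.144]
tool_rot: [3.141, 0.0, 2.396]
force: [2.0, -0.2, -0.7]
grip_width: -0.0004
finger_force: 0.7
clock: 9.05
position: [0.4327, 0.1246, 0.144]
tool_rot: [3.141, 0.001, 2.696]
force: [0.8, 0.7, 0.0]
grip_width: -0.0001
finger_force: 0.7
clock: 9.55
position: [0.4212, 0.089, 0.144]
tool_rot: [3.141, 0.001, 2.996]
force: [0.1, 0.8, -0.0]
grip_width: 0.0
finger_force: 0.7
clock: 10.05
position: [0.4207, 0.0516, 0.144]
tool_rot: [3.141, 0.001, -2.987]
force: [0.7, 0.7, -0.7]
grip_width: -0.0001
finger_force: 0.7
10.05 [0.4207 0.0516 0.144 ] [ 3.1414  0.0006 -2.9872] [ 0.6545  0.7268 -0.7129]
top red [array([ 0.6198, -0.4101, -0.0025])] [np.float64(278.95366726154435)] arrow [] [] car [array([0.5431, 0.0702, 0.0064])]
 pegs 4 [0.5668 0.0516] [ 16.3224 137.4409 256.9769 318.4952]
scene red [array([0.4841, 0.0625, 0.038 ])] [np.float64(188.07652987840464)] arrow [array([0.3784, 0.0058, 0.0081])] [np.float64(201.49054228067493)] car [array([ 0.5434,  0.0731, -0.0046])]
 pegs 6 [0.5444 0.0714] [ 19.2113  79.2443 138.2321 196.9564 259.4302 317.7817]
tool phi 188.93598109579418 r 0.12484011911000636
```

View pics/scene3.png

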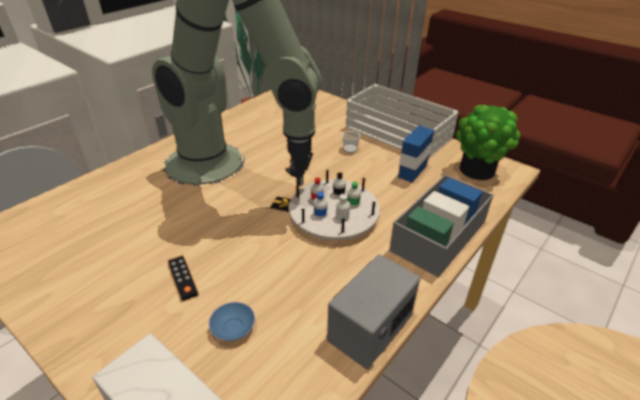

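The fingers at (298,165) sit behind the front peg, the red cap is at (318,183) just short of the arrow line, and all five bottles are upright. About 14° remain. I'll finish the push, slowing down, then back off, lift and clear the view.

```bash
python3 -m jog '[[[-0.2,-7.5,0,0,0,-0.06,0],[-0.2,-7.5,0,0,0,-0.06,0],[-0.1,-6.2,0,0,0,-0.05,0],[-0.1,-5,0,0,0,-0.04,0],[-0.1,-3.5,0,0,0,-0.03,0]]]'
python3 -m jog '[[[0,0,0,0,0,0,0],[0,0,0,0,0,0,0],[0,0,0,0,0,0,0],[0,5,0,0,0,0,0],[0,10,0,0,0,0,0]]]'
python3 -m jog '[[[0,0,-20,0,0,0,0],[0,0,-40,0,0,0,0],[0,0,-40,0,0,0,0],[0,0,-40,0,0,0,0],[0,0,-20,0,0,0,0]]]'
python3 -m jog '[[[0,40,0,0,0,0,0],[0,40,0,0,0,0,0],[0,40,0,0,0,0,0],[0,40,0,0,0,0,0],[0,40,0,0,0,0,0]]]'
python3 -m jog '[[[0,40,0,0,0,0,0],[0,0,0,0,0,0,0],[0,0,0,0,0,0,0]]]'
python3 m.py 4
```

```text
clock: 11.05
position: [0.4284, 0.023, 0.1439]
tool_rot: [3.142, 0.0, -2.748]
force: [-0.3, 0.8, 0.6]
grip_width: 0.0001
finger_force: 0.6
clock: 11.55
position: [0.4224, 0.0372, 0.1439]
tool_rot: [-3.141, 0.0, -2.751]
force: [-1.3, 0.9, 0.1]
grip_width: -0.0
finger_force: 0.0
clock: 12.05
position: [0.4226, 0.038, 0.3068]
tool_rot: [-3.141, 0.003, -2.749]
force: [-0.0, -0.4, -0.4]
grip_width: -0.0002
finger_force: 0.0
clock: 12.55
position: [0.3445, 0.2237, 0.304]
tool_rot: [-3.141, 0.0, -2.749]
force: [0.8, 0.9, -0.1]
grip_width: -0.0003
finger_force: 0.0
clock: 12.85
position: [0.3298, 0.2596, 0.3037]
tool_rot: [-3.141, -0.0, -2.747]
force: [0.2, -1.1, 0.3]
grip_width: -0.0001
finger_force: 0.0
12.85 [0.3298 0.2596 0.3037] [-3.1415 -0.0004 -2.7468] [ 0.1527 -1.133   0.2898]
top red [array([0.4402, 0.0067, 0.0941])] [np.float64(211.7765793320956)] arrow [array([0.3775, 0.0055, 0.0106])] [np.float64(201.47434839184893)] car [array([0.651 , 0.0169, 0.0915])]
 pegs 6 [0.5433 0.0731] [ 32.2592  93.633  151.3068 212.0404 271.7504 332.0099]
scene red [array([0.4911, 0.048 , 0.039 ])] [np.float64(203.49856567595205)] arrow [array([0.3831, 0.0061, 0.0053])] [np.float64(201.9669860399662)] car [array([0.5455, 0.0726, 0.003 ])]
 pegs 6 [0.5446 0.0695] [ 31.3477  91.3662 152.3196 211.4601 272.9404 330.6928]
tool phi 138.6382402599896 r 0.28541176950977204
```

View pics/top4.png

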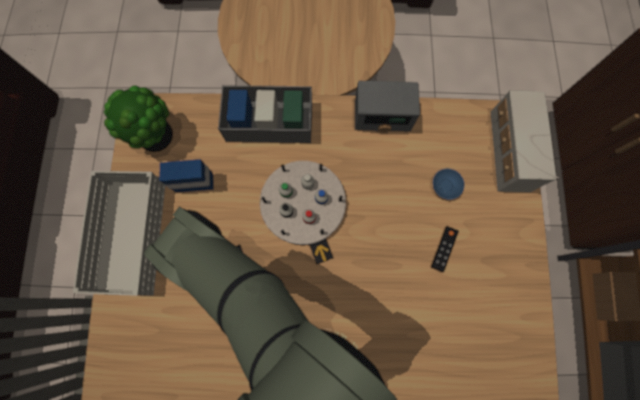

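The top picture shows the red cap at (309,215), between the axis near (303,203) and the arrow at (322,251). All bottles are standing and the bystanders haven't moved. One colour check on the cap before handing in.

Run:
```python
from h import *
for c,box in (("top",(295,200,330,228)),("scene",(285,160,345,225))):
    p=bot.grab_frame(c); im=p["img"].astype(int); x0,y0,x1,y1=box
    s=im[y0:y1,x0:x1]; m=(s[:,:,0]>90)&(s[:,:,0]>1.9*s[:,:,1])&(s[:,:,0]>1.9*s[:,:,2])
    v,u=np.nonzero(m)
    if c=="scene": k=v<=v.min()+6; v,u=v[k],u[k]
    px=np.array([[[u.mean()+x0,v.mean()+y0]]],float)
    q=cv2.undistortPoints(px,p["intrinsics"],np.array([p["k1"],0,0,0,0.]))[0,0]
    R,t=p["R"],p["t"]; o=-R.T@t; d=R.T@np.array([q[0],q[1],1])
    X=o+d*(.115-o[2])/d[2]; w=X[:2]-[.544,.0715]; a=np.array([.380,.0045])-[.544,.0715]; a/=np.linalg.norm(a)
    print(c,len(u),px,X,"along",w@a,"lateral",a[0]*w[1]-a[1]*w[0])
```

```text
top 30 [[[308.6333 213.3667]]] [0.487  0.0476 0.115 ] along 0.06180734062258227 lateral 0.0005228573690542193
scene 36 [[[315.9722 182.0278]]] [0.4902 0.0491 0.115 ] along 0.05824557107357247 lateral 0.0003608156886151688
```

Both cameras put the red cap within 1 mm of the arrow line, so I'm handing in.

```bash
python3 -c "
from workcell import bot
print(bot.job_done())"
```

```text
the job is handed in; nothing more can be done
None
```

The red-capped bottle stands at the front, within about 1 mm of the arrow line by both cameras; the hand is clear, every bottle looked upright with nothing else visibly moved, and the job is handed in (no verdict was returned).

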